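# Slide the tin and the spice jar home in the sloped rack

### The job

Put the tin and then the slim spice jar away in the sloped rack, the tin in its wide lane and the jar in its narrow lane. Stand each one on the upper half of its lane, its base flat on the sloping floor, and slide it down the lane without lifting it until it rests against the stop at the low end; finish the tin before the jar goes in. Leave both standing there and do not disturb the other things on the worktop.

Things in the scene. Friction and masses are not known exactly. Their poses are not given: they have to be found in the camera images.
- rack: Fixed sloped rack of light wood, about 220 x 182 mm on plan, with a tray of two lanes. Origin on the worktop under its middle, z up; its x axis points, level, the way the tray climbs (from the low end with the stop to the open high end), y to the left of that. The tray climbs at 15 degrees (0.262 rad). Wall cabinets hang over the worktop from 0.45 m up, beyond x = 0.6.
- wide_lane (a point): Foot of the wide (+y) lane: point on its floor, midway between its side walls, at the stop's inner face. x up the slope, y across, z square to the sloping floor. Lane 68 mm wide, floor 206 mm long, side walls 16 mm high; the stop is a cross bar 20 mm high. A thing against the stop has its axis one radius up x from here. Friction holds tin and jar on the slope: they do not slide by themselves.
- narrow_lane (a point): Foot of the narrow (-y) lane: the like point, with the same frame, wall height, length and stop; 52 mm wide between its walls. The middles of the two lanes are 100 mm apart.
- tin_centre (a point): Centre of the food tin: an upright metal can with a paper label, 57 mm in diameter, 72 mm high, about 0.18 kg, standing out in front on the worktop (the one at the back by the wall is not meant); this point is on its axis, 36 mm above its base, z along the axis to its top. Belongs in the wide lane.
- tin: The same tin; origin at the centre of its base.
- spice_jar_centre (a point): Centre of the spice jar: an upright slim glass jar with a black cap, 41 mm in diameter, 105 mm high, about 0.11 kg, standing out in front on the worktop (those at the back by the wall are not meant); this point is on its axis, 52.5 mm above its base, z along the axis to the cap. Belongs in the narrow lane.
- spice_jar: The same spice jar; origin at the centre of its base.
- mug_a: Bystander: small white mug, 62 x 88 x 50 mm high with its handle, origin at the centre of its underside. Leave it where it is.
- mug_b: Bystander: small white mug, 58 x 84 x 49 mm high with its handle, origin at the centre of its underside. Leave it where it is.
- shaker: Bystander: glass and grey salt shaker, 44 mm across, 90 mm high, origin at the centre of its underside. Leave it where it is.
- timer: Bystander: round kitchen timer, 65 mm across, 56 mm high, origin at the centre of its underside. Leave it where it is.
- soap: Bystander: pump soap bottle, 41 x 70 x 154 mm high, origin at the centre of its underside. Leave it where it is.
- spoon_a: Bystander: teaspoon lying flat, 132 x 26 x 11 mm, origin at the centre of its underside. Leave it where it is.
- spoon_b: Bystander: teaspoon lying flat, 132 x 26 x 11 mm, origin at the centre of its underside. Leave it where it is.
Things that resemble listed ones, but are neither listed nor needed, are in the scene too. What is shaped like the spice_jar but blue or orange is not meant.

How it is judged:
By the outcome, as a careful person would: the job done as asked, in the order asked, and still so for the second after the job is handed in, with the robot touching nothing.
It also fails if it takes over 69 s, if anything falls off the work surface, if the arm or the gripper's body presses on something with over 40 N, if the wrist force passes 120 N, or if a joint passes its speed limit or range.

### The arm

A 6-joint arm with a two-finger parallel gripper is mounted at the origin on a cart in front of the work surface, level with it; the furniture and walls round the work are solid. World frame = base frame: x ahead of the robot, y to its left, z up, the work surface at z = 0. Lengths are in m, angles in rad, forces in N, time in s.
With the tool pointing down it reaches from about 0.325 to 0.775 m from the base axis. Payload 5.5 kg.
Tool frame: the origin (TCP) lies midway between the tips of the shut fingers; the grasp point (between the pads) lies 19 mm behind it (grasp_offset is the z of the grasp point in the tool frame, in m); z points along the fingers, y is the line along which they close (so a half turn about z gives the same grasp; the last joint's range is limited). The gripper opens to 88 mm and grips with 3 to 60 N. Pads are 20 mm wide; open, the fingers measure 115 mm over their backs; the gripper's body (75 mm by 178 mm) begins 61 mm behind the grasp point.
Start: joints at [1.165, 0.091, 1.231, -0, 1.82, -0.057], TCP at [0.205, 0.564, 0.223] pointing down, gripper open.
Joint ranges: [-2.87, 2.87], [-0.86, 2.18], [0.17, 2.46], [-1.51, 4.65], [0.06, 2.69], [-2.65, 2.65]. Speed limits (rad/s): [2.57, 2.57, 3.01, 3.14, 3.14, 3.14].

### API

Orientations are given as a unit quaternion [x, y, z, w].
In Python, from workcell import * gives the robot as it stands.
- The arm moves only by the tool move_arm, never from a script. Its arguments are lists of equal length, an entry for each row: "delta_rot": the turn, a rotation vector about the tool's x, y, z normalised to -1 to 1, where 1 is 180 degrees, a list of three; "linear": the shift along the tool's x, y, z normalised to -1 to 1, where 1 is 300 mm, a list of three; "grip": the gripper command: -1 is fully open, 1 is shut, values between are in proportion. In form: {"delta_rot": [[ax, ay, az], ...], "linear": [[x, y, z], ...], "grip": [grip, ...]}. A call has 1 to 8 rows; each row is the pose to reach, as a shift and turn from the pose commanded when the call began, along the tool's axes at that moment, turning the shorter way round; what a row does not reach only later rows make up. A row lasts 1/10 s, in which the tool goes at most 50 mm and 8.59 degrees, less where a joint would pass 70% of its speed; a pose out of reach is approached as far as the arm can. A call with a number of a shift or a turn outside -1 to 1 is refused whole. A call with a gripper value outside its range is refused whole. The fingers move at their own pace and stop on an object; the grip force is fixed at half the most. Time passes only in rows, so rows that repeat a pose let the fingers close. It gives the time, the measured TCP pose, the force, the opening and the grip force at its end, in the units of the state.
- get_obs(): the state, without advancing time (a new reading comes with each control period).
- read_camera(name): name is "side" or "top" or "wrist"; returns a dict with "frame" (480x640x3 uint8, blue, green, red), "camera_matrix" (3x3 intrinsics, pixels), "R" (3x3) and "t" (3): a world point X has camera coordinates R X + t. Camera axes: x right, y down, z forward; pixel columns grow to the right and rows downward; lengths in m; the calibration is good to about 2 mm. A picture is of the moment at which its call begins. There is no depth.
- close_job(): hands the job in; it is judged then, once.
The state is a dict: "clock": time; "q": joint angles; "qvel": joint speeds; "joint_efforts": joint torques, N m; "tool_pos": TCP position; "tool_rot": TCP orientation; "ft_force": force on the tool from outside, world axes, zero at the start; "ft_torque": the same for the moment, N m; "width": finger opening in m; "gripper_force": force on a finger pad.
Only numpy, scipy, OpenCV 4.12 (cv2) and the standard library are available. Lean on these libraries where they do the work, as an engineer would, in place of code of your own. Each camera call takes 0.05 s, during which the arm holds its last target. There are 200 camera calls.

## Working session

There is one attempt and no reset: what is moved stays moved. The work goes in short steps, Python scripts to look and compute and a tool call to move; the robot and the scene stay as the last step left them, time stands still between calls to the robot, and variables do not carry over. Pictures are saved under pics/ and viewed, at most 10 in all, crops included, and the job is handed in when it is done.

Besides the shell and the picture viewer there is one more tool, called after "Request:" as name(argument=value, ...), one argument or row to a line, values as JSON. move_arm: Moves the arm, as the interface text tells. Its arguments: {"type":"object","properties":{"delta_rot":{"type":"array"},"linear":{"type":"array"},"grip":{"type":"array"}},"required":["delta_rot","linear","grip"]}

```bash
mkdir -p pics; ls
cat > h.py <<'E'
from workcell import *
import numpy as np, cv2, json
from scipy.spatial.transform import Rotation as Ro
def snap(name,fn):
    c=read_camera(name); cv2.imwrite(f'pics/{fn}.png',c['frame'])
    np.savez(f'pics/{fn}.npz',**{k:np.array(c[k]) for k in('frame','camera_matrix','R','t')}); return c
def ld(fn): return np.load(f'pics/{fn}.npz')
def ray(c,u,v):
    d=np.linalg.solve(c['camera_matrix'],[u,v,1.]); R=np.array(c['R']); return -R.T@c['t'], R.T@d
def onz(c,u,v,z):
    o,d=ray(c,u,v); return o+d*(z-o[2])/d[2]
def proj(c,X):
    p=c['camera_matrix']@(c['R']@np.array(X,float)+c['t']); return p[:2]/p[2]
E
python3 - <<'E'
from h import *
for n in('top','side'):
    c=snap(n,n+'0'); print(n,-c['R'].T@c['t'],c['camera_matrix'][0,0])
o=get_obs(); print(o)
E
```

```text
pics
top [0.30876423 0.04252736 1.26491851] 486.1610889733674
side [-0.09971147  0.73190117  1.68424651] 566.4529138450648
{'clock': 0.1, 'q': array([ 1.16527212e+00,  9.18061425e-02,  1.23172410e+00, -9.30255333e-06,
        1.81980773e+00, -5.67081808e-02]), 'qvel': array([-2.22827073e-04, -4.67433893e-04, -1.76060088e-05, -1.51080247e-05,
        5.57846395e-04, -7.54977978e-04]), 'joint_efforts': array([ 1.77449365e-03, -4.47860098e+01, -4.07568669e+01,  7.00086169e-02,
        2.84530217e-02, -1.37658803e-04]), 'tool_pos': array([0.20497914, 0.56362744, 0.2216298 ]), 'tool_rot': array([ 1.73526220e-01,  9.84828863e-01, -8.50491843e-04, -1.95506667e-04]), 'ft_force': array([-0.54863337, -0.96261297,  0.14522947]), 'ft_torque': array([-0.05761913,  0.0070886 , -0.07953769]), 'gripper_force': 0.0, 'width': 0.08748153655498954}
```

View pics/top0.png

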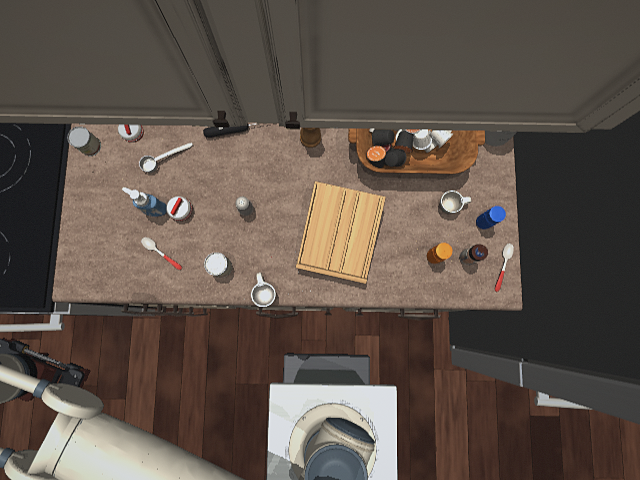

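View pics/side0.png

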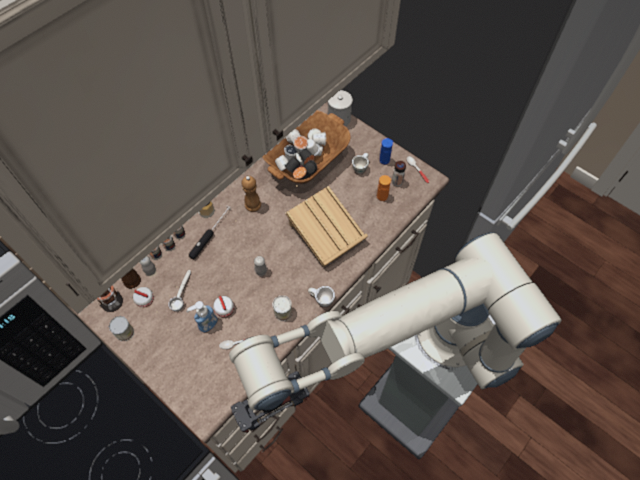

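Top view:
- **Tin candidates:** white-lidded tin (217,265) in front; grey tin (83,140) at the back by the wall, which is not meant. The timers at (178,208) and (129,130) are not tins.
- **Jar candidates:** dark-capped jar (477,254); orange (440,254) and blue (490,217), which are not meant. The jars along the wall are not meant either.
- **Rack:** around (342,233).

I choose (217,265) and (477,254), and will check both in an enlarged crop.

Run:
```python
from h import *
t=cv2.imread('pics/top0.png'); s=cv2.imread('pics/side0.png')
def cr(im,x,y,w,h,W,H): return cv2.resize(im[y:y+h,x:x+w],(W,H),interpolation=cv2.INTER_CUBIC)
a=np.hstack([cr(t,190,240,60,45,400,300),cr(t,430,230,60,45,400,300)])
b=np.hstack([cr(s,255,285,60,45,400,300),cr(s,370,150,60,45,400,300)])
cv2.imwrite('pics/m1.png',np.vstack([a,b]))
cv2.imwrite('pics/m2.png',np.hstack([cr(t,290,175,100,112,500,560)]))
```

```text
(no output)
```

View pics/m1.png

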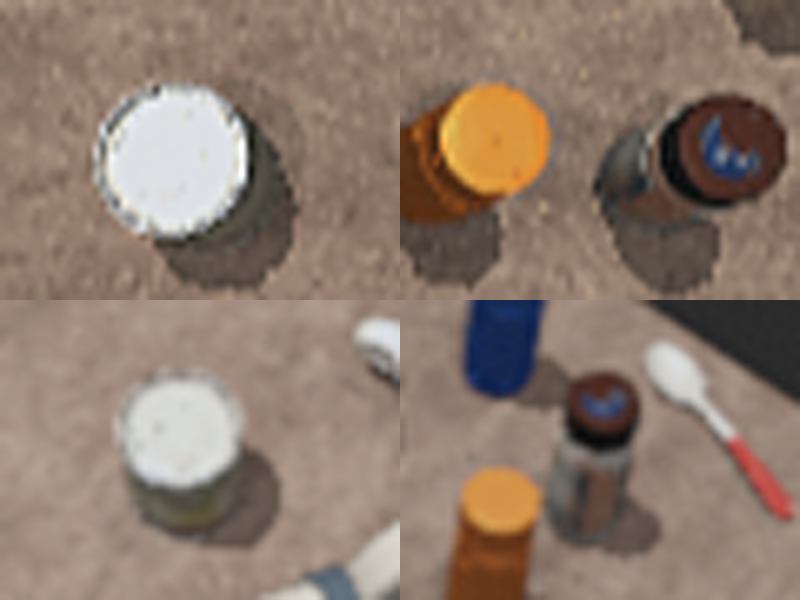

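View pics/m2.png

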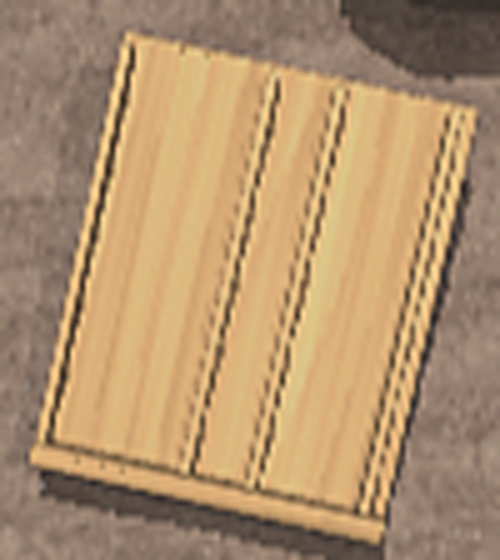

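Run:
```python
from h import *
s=cv2.imread('pics/side0.png')
cv2.imwrite('pics/m3.png',cv2.resize(s[180:272,280:374],(752,736)[::1],interpolation=cv2.INTER_CUBIC)[:600] if 0 else cv2.resize(s[182:272,280:374],(627,600),interpolation=cv2.INTER_CUBIC))
T,S=ld('top0'),ld('side0')
def tri(a,b):
    A=[];r=[]
    for c,(u,v) in((T,a),(S,b)):
        o,d=ray(c,u,v); d/=np.linalg.norm(d); P=np.eye(3)-np.outer(d,d); A.append(P); r.append(P@o)
    return np.linalg.lstsq(np.vstack(A),np.hstack(r),rcond=None)[0]
print(onz(T,215.7,263.6,.072),onz(S,281.6,304.1,.072),tri((215.7,263.6),(281.6,304.1)))
print(onz(T,478.3,252.1,.105),onz(S,400,164.9,.105),tri((478.3,252.1),(400,164.9)))
```

```text
[0.4416556  0.29340735 0.072     ] [0.43818946 0.29676871 0.072     ] [0.44181912 0.29479839 0.06355581]
[ 0.47692057 -0.34426834  0.105     ] [ 0.47438131 -0.34379081  0.105     ] [ 0.47676843 -0.34626161  0.1005825 ]
```

View pics/m3.png

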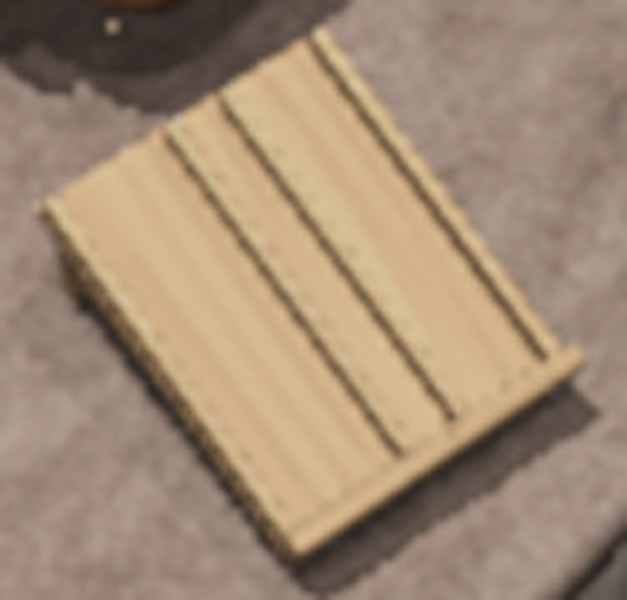

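The side crop shows the rack with low end and stop at lower right, and both chosen items match their descriptions. I'll fly the wrist camera over the rack for accurate lane lines.

```bash
cat >> h.py <<'E'
def down(yaw,tilt=0.):
    # tool y = rack y after yaw, tool z = -normal of floor climbing by tilt
    n=Ro.from_euler('ZY',[yaw,-tilt]).apply([0,0,1]); y=Ro.from_euler('z',yaw).apply([0,1,0])
    return np.column_stack([np.cross(y,-n),y,-n])
def plan(p,R,show=True):
    o=get_obs(); Rc=Ro.from_quat(o['tool_rot']); 
    best=None
    for f in (0,1):
        Rt=Ro.from_matrix(R)*Ro.from_euler('z',np.pi*f)
        rv=(Rc.inv()*Rt).as_rotvec()
        if best is None or np.linalg.norm(rv)<np.linalg.norm(best): best=rv
    l=Rc.inv().apply(np.array(p)-o['tool_pos'])
    print('rot',np.round(best/np.pi,4),'lin',np.round(l/.3,4),'dist',np.linalg.norm(l),'deg',np.degrees(np.linalg.norm(best)))
E
python3 - <<'E'
from h import *
T=ld('top0')
print(onz(T,342,233,.05), [onz(T,290+x/5,175+y/5,.05) for x,y in((50,440),(130,40))])
plan([.43,.03,.36],down(-.2))
E
```

```text
[ 0.52776054 -0.01830764  0.05      ] [array([0.44934345, 0.08650714, 0.05      ]), array([0.65790091, 0.05004798, 0.05      ])]
rot [-0.0006 -0.0001 -0.0474] lin [-1.3128 -1.4161 -0.4589] dist 0.5954317263548505 deg 8.527246307283733
```

Request:
move_arm(
  delta_rot=[
    [0,0,0],
    [0,0,0],
    [0,0,0],
    [0,0,0],
    [0,0,0],
    [0,0,0],
    [0,0,0],
    [0,0,0],
  ],
  linear=[
    [-0.7,-0.75,-0.46],
    [-0.7,-0.75,-0.46],
    [-0.7,-0.75,-0.46],
    [-0.7,-0.75,-0.46],
    [-0.7,-0.75,-0.46],
    [-0.7,-0.75,-0.46],
    [-0.7,-0.75,-0.46],
    [-0.7,-0.75,-0.46],
  ],
  grip=[-1,-1,-1,-1,-1,-1,-1,-1],
)

```text
clock: 0.9
tool_pos: [0.3269, 0.278, 0.3635]
tool_rot: [0.176, 0.984, 0.001, 0.002]
ft_force: [0.2, -0.2, -0.2]
width: 0.0877
gripper_force: 0.0
```

Request:
move_arm(
  delta_rot=[
    [0,0,-0.047],
    [0,0,-0.047],
    [0,0,-0.047],
    [0,0,-0.047],
    [0,0,-0.047],
    [0,0,-0.047],
    [0,0,-0.047],
    [0,0,-0.047],
  ],
  linear=[
    [-0.61,-0.67,0],
    [-0.61,-0.67,0],
    [-0.61,-0.67,0],
    [-0.61,-0.67,0],
    [-0.61,-0.67,0],
    [-0.61,-0.67,0],
    [-0.61,-0.67,0],
    [-0.61,-0.67,0],
  ],
  grip=[-1,-1,-1,-1,-1,-1,-1,-1],
)

```text
clock: 1.7
tool_pos: [0.4289, 0.0296, 0.3597]
tool_rot: [0.101, 0.995, 0.0, -0.001]
ft_force: [-1.0, -0.0, 0.7]
width: 0.0876
gripper_force: 0.0
```

Run:
```python
from h import *
c=snap('wrist','w1'); o=get_obs(); print(o['clock'],o['tool_pos'],c['R'],-c['R'].T@c['t'],c['camera_matrix'])
```

```text
1.75 [0.42871098 0.03023515 0.36006851] [[ 2.00443588e-01  9.79705223e-01 -2.12294880e-04]
 [ 9.47012370e-01 -1.93699246e-01  2.56218995e-01]
 [ 2.50977966e-01 -5.15585005e-02 -9.66618736e-01]] [0.36130028 0.04370883 0.52101762] [[407.97037591   0.         320.84765467]
 [  0.         407.97037591 230.02696489]
 [  0.           0.           1.        ]]
```

View pics/w1.png

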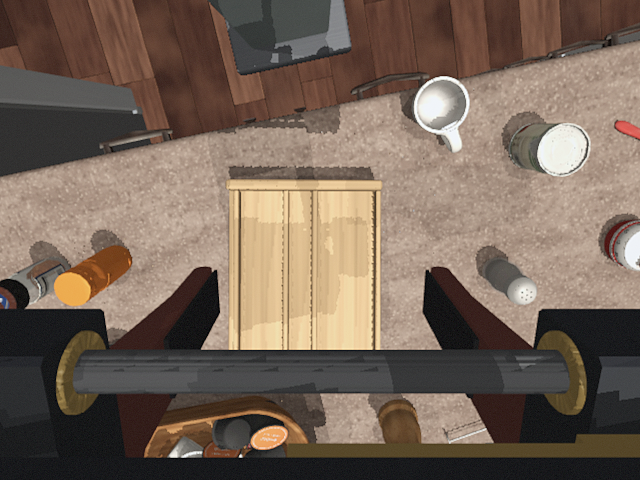

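Wrist view: rack with the stop at (305,185), its sides at columns 230–380 and almost aligned with the image. The tin lid is at (563,149). I'll take one enlarged crop of the rack.

Run:
```python
from h import *
s=cv2.imread('pics/w1.png')
cv2.imwrite('pics/m4.png',cv2.resize(s[172:262,222:392],(800,424),interpolation=cv2.INTER_CUBIC))
c=ld('w1'); a=onz(c,561,149,.072); print('tin',a)
```

```text
tin [0.44111287 0.29239806 0.072     ]
```

View pics/m4.png

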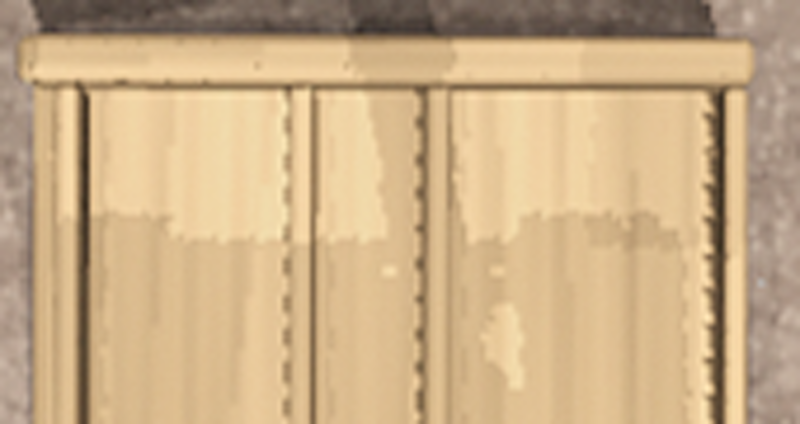

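```bash
cat > fit.py <<'E'
from h import *
from scipy.optimize import least_squares
W,T=ld('w1'),ld('top0')
ob=[]
def w(px,py,*q): ob.append((W,(px+.5)/4.706-.5+222,(py+.5)/4.706-.5+172,q))
def t(px,py,*q): ob.append((T,(px+.5)/5-.5+290,(py+.5)/5-.5+175,q))
# q = (u,y,n,usex,usey)
for px,y in((80,-76),(293,-24),(448,16),(722,84)): w(px,86,0,y,20 if 0 else 16,1,0)
w(190,85,0,-50,20,0,1); w(585,85,0,50,20,0,1)
for px,py,y in((133,40,84),(271,70,16),(347,88,-24),(448,105,-76)): t(px,py,206,y,16,1,1)
for px,py,y in((50,443,84),(365,510,-76)): t(px,py,0,y,20,1,1)
def pt(p,q):
    return np.array([p[0],p[1],p[2]])+Ro.from_euler('ZY',[p[3],-.2618]).apply(np.array(q[:3])/1000)
def res(p):
    r=[]
    for c,u,v,q in ob:
        e=proj(c,pt(p,q))-[u,v]
        if q[3]: r.append(e[0])
        if q[4]: r.append(e[1])
    return r
s=least_squares(res,[.45,0,.03,-.2],loss='soft_l1'); print(s.x,np.round(res(s.x),1),'sd',np.sqrt(np.diag(np.linalg.inv(s.jac.T@s.jac)))*.7)
p=s.x
for n,y in(('wide',50),('narrow',-50)): print(n,pt(p,(0,y,0)),pt(p,(145,y,0)))
E
python3 fit.py
```

```text
[ 0.43737274  0.00686406  0.02926314 -0.20603162] [ 0.1 -1.   0.  -0.5  0.   0.4  0.  -0.1 -0.8 -0.2 -0.2 -0.3  0.1  0.8
 -1.  -0.2 -1.8  0.5] sd [0.00073109 0.00051515 0.00324655 0.00460488]
wide [0.44760159 0.05580658 0.02926314] [0.58469863 0.02715367 0.06679199]
narrow [ 0.42714389 -0.04207847  0.02926314] [ 0.56424092 -0.07073137  0.06679199]
```

Run:
```python
from h import *
print(get_obs()['q'])
plan([.4412,.293,.13],down(-.206))
plan([.4412,.293,.031],down(-.206))
```

```text
[-9.28904726e-03 -2.81963992e-01  1.33105192e+00  7.13991443e-04
  2.09367439e+00 -1.37925615e+00]
rot [ 0.0001 -0.0004  0.0018] lin [0.1326 0.8663 0.7674] dist 0.3494751260870009 deg 0.3256215848832662
rot [ 0.0001 -0.0004  0.0018] lin [0.1322 0.8662 1.0974] dist 0.4212925693772833 deg 0.3256215848832662
```

Request:
move_arm(
  delta_rot=[
    [0,0,0],
    [0,0,0],
    [0,0,0],
    [0,0,0],
    [0,0,0],
    [0,0,0],
    [0,0,0],
    [0,0,0],
  ],
  linear=[
    [0.133,0.866,0.767],
    [0.133,0.866,0.767],
    [0.133,0.866,0.767],
    [0.133,0.866,0.767],
    [0.133,0.866,0.767],
    [0.133,0.866,0.767],
    [0.133,0.866,0.767],
    [0.133,0.866,0.767],
  ],
  grip=[-1,-1,-1,-1,-1,-1,-1,-1],
)

```text
clock: 2.55
tool_pos: [0.4371, 0.2957, 0.1241]
tool_rot: [0.097, 0.995, -0.002, -0.004]
ft_force: [-0.8, -0.9, -0.1]
width: 0.0878
gripper_force: 0.0
```

Run:
```python
from h import *
c=snap('wrist','w2'); o=get_obs(); print(o['tool_pos'],proj(c,[.4412,.293,.072]),proj(c,o['tool_pos']))
cv2.imwrite('pics/w2s.png',cv2.resize(c['frame'],(480,360)))
plan([.4412,.293,.031],down(-.206))
```

```text
[0.43845144 0.29419883 0.12719302] [317.61242458 260.26416368] [317.42967783 296.00548112]
rot [-0.0012 -0.0016  0.0034] lin [-0.0114 -0.0009  0.3206] dist 0.09623975075213376 deg 0.7156603387006449
```

View pics/w2s.png

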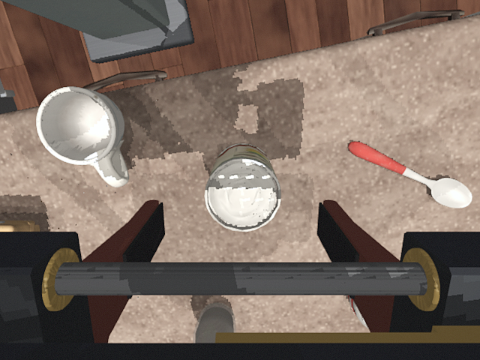

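Lid centre at about (324,257) full-frame, against the predicted (318,260): a few mm toward +y. The tin is between the open fingers, so I'll correct and descend.

Run:
```python
from h import *
c=ld('w2'); a=onz(c,324,257,.072); print(a)
plan([a[0],a[1],.031],down(-.206))
```

```text
[0.44001419 0.29682386 0.072     ]
rot [-0.0012 -0.0016  0.0034] lin [-0.005   0.0108  0.3206] dist 0.09624152334131 deg 0.7156603387006449
```

Request:
move_arm(
  delta_rot=[
    [0,0,0],
    [0,0,0],
    [0,0,0],
    [0,0,0],
  ],
  linear=[
    [0.0065,0.0115,0.1],
    [0.0065,0.0115,0.2],
    [0.0065,0.0115,0.33],
    [0.0065,0.0115,0.33],
  ],
  grip=[-1,-1,-1,-1],
)

```text
clock: 3.0
tool_pos: [0.4375, 0.2941, 0.0277]
tool_rot: [0.1, 0.995, -0.002, -0.003]
ft_force: [-0.2, -0.6, 0.1]
width: 0.0877
gripper_force: 0.0
```

Request:
move_arm(
  delta_rot=[
    [0,0,0],
    [0,0,0],
    [0,0,0],
    [0,0,0],
    [0,0,0],
    [0,0,0],
    [0,0,0],
    [0,0,0],
  ],
  linear=[
    [0,0,0],
    [0,0,0],
    [0,0,0],
    [0,0,0],
    [0,0,0],
    [0,0,0],
    [0,0,0],
    [0,0,0],
  ],
  grip=[0.2,1,1,1,1,1,1,1],
)

```text
clock: 3.8
tool_pos: [0.4413, 0.296, 0.0333]
tool_rot: [0.1, 0.995, 0.001, 0.001]
ft_force: [-0.6, 0.4, 5.9]
width: 0.0569
gripper_force: 30.0
```

Run:
```python
from h import *
o=get_obs();print(o['tool_pos'],o['ft_force'])
n=Ro.from_euler('ZY',[-.206,-.2618]).apply([0,0,1])
P=np.array([.5847,.0272,.0668]); print(n,down(-.206,.2618))
plan([.44,.297,.16],down(-.206)); plan(P+n*.06,down(-.206,.2618))
```

```text
[0.44126357 0.29602601 0.03328365] [-0.57395812  0.42835655  5.89614561]
[-0.25334739  0.05294055  0.96592567] [[-0.94550303  0.20454612  0.25334739]
 [ 0.19757635  0.97885693 -0.05294055]
 [-0.25881964  0.         -0.96592567]]
rot [0.0006 0.0007 0.0015] lin [ 0.0039  0.0031 -0.4224] dist 0.12672638942910758 deg 0.3191188758837669
rot [ 0.0008 -0.0827  0.0015] lin [-0.5964 -0.7817 -0.3051] dist 0.30883841857357336 deg 14.885703969365673
```

Request:
move_arm(
  delta_rot=[
    [0,0,0],
    [0,0,0],
    [0,0,0],
    [0,-0.02,0],
    [0,-0.04,0],
    [0,-0.06,0],
    [0,-0.0825,0],
    [0,-0.0825,0],
  ],
  linear=[
    [0,0,-0.14],
    [0,0,-0.28],
    [0,0,-0.42],
    [-0.1,-0.13,-0.42],
    [-0.2,-0.26,-0.42],
    [-0.3,-0.39,-0.42],
    [-0.4,-0.52,-0.42],
    [-0.5,-0.65,-0.42],
  ],
  grip=[1,1,1,1,1,1,1,1],
)

```text
clock: 4.6
tool_pos: [0.5475, 0.0733, 0.1567]
tool_rot: [0.099, 0.987, -0.013, 0.129]
ft_force: [1.2, 0.2, -1.0]
width: 0.0568
gripper_force: 30.0
```

Run:
```python
from h import *
o=get_obs();print(o['tool_pos'],o['ft_force'],o['q'])
n=Ro.from_euler('ZY',[-.206,-.2618]).apply([0,0,1])
P=np.array([.5847,.0272,.0668])
plan(P+n*.06,down(-.206,.2618))
```

```text
[0.5474918  0.07328535 0.15669434] [ 1.19782463  0.24327136 -1.03554584] [ 0.12339649 -0.26913975  1.70707868 -0.08266158  1.45738057 -1.24857024]
rot [ 0.0003 -0.0007  0.002 ] lin [-0.0696 -0.1256  0.1287] dist 0.0578410418574807 deg 0.38101448015776146
```

Request:
move_arm(
  delta_rot=[
    [0,0,0],
    [0,0,0],
    [0,0,0],
    [0,0,0],
    [0,0,0],
  ],
  linear=[
    [-0.06,-0.12,0.03],
    [-0.07,-0.126,0.1],
    [-0.07,-0.126,0.1],
    [-0.07,-0.126,0.1],
    [-0.07,-0.126,0.1],
  ],
  grip=[1,1,1,1,1],
)

```text
clock: 5.1
tool_pos: [0.5682, 0.0328, 0.1346]
tool_rot: [0.099, 0.987, -0.013, 0.129]
ft_force: [-0.1, 0.0, -2.4]
width: 0.0569
gripper_force: 30.0
```

Run:
```python
from h import *
c=snap('side','s2'); t=snap('top','t2')
o=get_obs();print(o['clock'],o['tool_pos'],o['ft_force'])
n=Ro.from_euler('ZY',[-.206,-.2618]).apply([0,0,1])
P=np.array([.5847,.0272,.0668])
plan(P+n*.06,down(-.206,.2618))
cv2.imwrite('pics/s2c.png',np.hstack([cv2.resize(c['frame'][150:290,260:400],(400,400),interpolation=3),cv2.resize(t['frame'][165:305,270:410],(400,400),interpolation=3)]))
```

```text
5.2 [0.56840411 0.03291779 0.13504126] [ 1.02064326  0.29445451 -2.32458659]
rot [ 0.0007 -0.0004  0.002 ] lin [ 0.0038 -0.0076  0.0345] dist 0.010651465486534744 deg 0.37977598389056044
```

View pics/s2c.png

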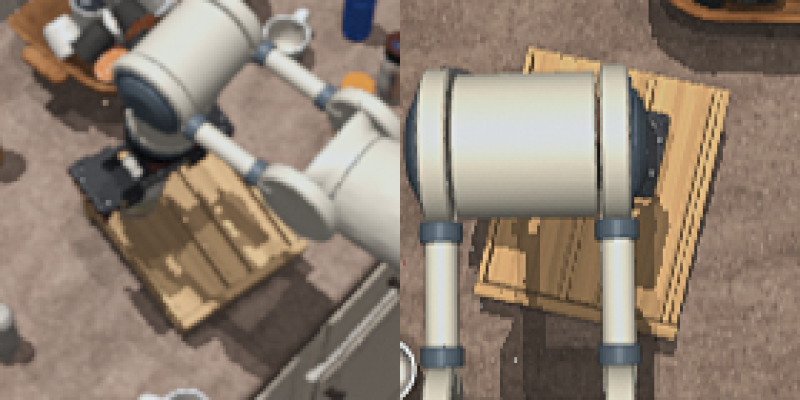

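Side/top views: tin held over the upper part of the wide lane, with the view largely blocked by the arm. I'll lower it under force readings.

Request:
move_arm(
  delta_rot=[
    [0,0,0.002],
    [0,0,0.002],
    [0,0,0.002],
    [0,0,0.002],
    [0,0,0.002],
  ],
  linear=[
    [0.004,-0.0076,0.03],
    [0.004,-0.0076,0.06],
    [0.004,-0.0076,0.08],
    [0.004,-0.0076,0.09],
    [0.004,-0.0076,0.09],
  ],
  grip=[1,1,1,1,1],
)

```text
clock: 5.7
tool_pos: [0.5731, 0.0284, 0.1064]
tool_rot: [0.103, 0.986, -0.013, 0.128]
ft_force: [0.3, -0.9, -2.0]
width: 0.0567
gripper_force: 30.0
```

Request:
move_arm(
  delta_rot=[
    [0,0,0],
    [0,0,0],
    [0,0,0],
  ],
  linear=[
    [0,0,0.007],
    [0,0,0.013],
    [0,0,0.013],
  ],
  grip=[1,1,1],
)

```text
clock: 6.0
tool_pos: [0.5745, 0.0283, 0.105]
tool_rot: [0.103, 0.986, -0.013, 0.129]
ft_force: [-5.1, 0.2, 4.0]
width: 0.0571
gripper_force: 30.0
```

```bash
cat >> h.py <<'E'
def lane(y):
    o=get_obs(); R=Ro.from_euler('ZY',[-.206,-.2618]); 
    M=np.array([.43737,.00686,.02926]); q=R.inv().apply(o['tool_pos']-M)*1000
    rt=Ro.from_quat(o['tool_rot']).as_matrix(); R0=down(-.206,.2618)
    print('t',round(o['clock'],2),'u,y-off,n(TCP) mm',np.round(q-[0,y,0],1),'F slope',np.round(R.inv().apply(o['ft_force']),1),'w',o['width'],'rot err deg',np.round(np.degrees(Ro.from_matrix(R0.T@rt).as_rotvec()),2))
E
python3 -c "
from h import *
lane(50)"
```

```text
t 6.0 u,y-off,n(TCP) mm [145.1  -0.9  39.6] F slope [-3.8 -0.9  5.2] w 0.057067768610199465 rot err deg [-0.08  0.1   0.1 ]
```

Request:
move_arm(
  delta_rot=[
    [0,0,0],
    [0,0,0],
    [0,0,0],
  ],
  linear=[
    [0,0,0.005],
    [0,0,0.005],
    [0,0,0.005],
  ],
  grip=[1,1,1],
)

```text
clock: 6.3
tool_pos: [0.5746, 0.0283, 0.105]
tool_rot: [0.103, 0.986, -0.013, 0.129]
ft_force: [-11.7, -0.4, 10.8]
width: 0.0568
gripper_force: 30.0
```

```bash
python3 -c "
from h import *
lane(50)
c=snap('wrist','w3')
cv2.imwrite('pics/w3c.png',c['frame'])"
```

```text
t 6.3 u,y-off,n(TCP) mm [145.1  -0.9  39.5] F slope [-8.1 -2.8 13.4] w 0.05681183197756721 rot err deg [-0.08  0.09  0.1 ]
```

View pics/w3c.png

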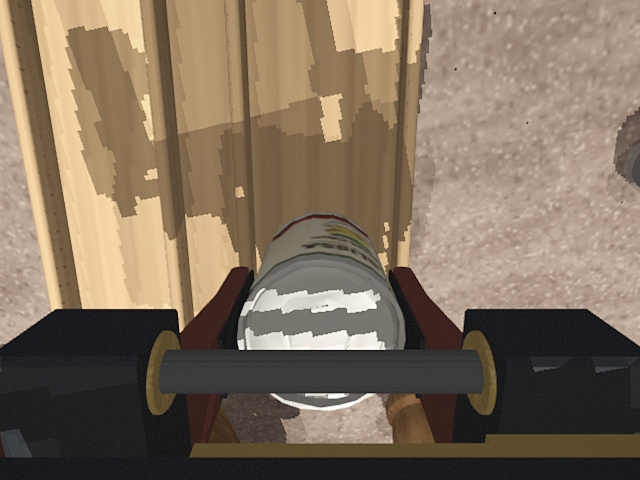

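The tin sits between the wide lane's walls (base columns 270–375, walls at about 250 and 400) and its front base edge is on the floor. I'll slide it down the slope.

Request:
move_arm(
  delta_rot=[
    [0,0,0],
    [0,0,0],
    [0,0,0],
    [0,0,0],
  ],
  linear=[
    [0.02,0,0],
    [0.04,0,0],
    [0.06,0,0],
    [0.06,0,0],
  ],
  grip=[1,1,1,1],
)

```text
clock: 6.75
tool_pos: [0.5593, 0.0319, 0.1007]
tool_rot: [0.103, 0.986, -0.012, 0.132]
ft_force: [-0.7, 0.1, 7.5]
width: 0.0571
gripper_force: 30.0
```

```bash
python3 -c "
from h import *
lane(50)"
```

```text
t 6.75 u,y-off,n(TCP) mm [128.8  -0.5  39.5] F slope [ 1.3 -0.   7.4] w 0.05710042331995515 rot err deg [-0.14 -0.2   0.09]
```

Request:
move_arm(
  delta_rot=[
    [0,0,0],
    [0,0,0],
    [0,0,0],
    [0,0,0],
    [0,0,0],
    [0,0,0],
    [0,0,0],
    [0,0,0],
  ],
  linear=[
    [0.035,0,0],
    [0.07,0,0],
    [0.105,0,0],
    [0.14,0,0],
    [0.175,0,0],
    [0.21,0,0],
    [0.24,0,0],
    [0.26,0,0],
  ],
  grip=[1,1,1,1,1,1,1,1],
)

```text
clock: 7.55
tool_pos: [0.4859, 0.0473, 0.0807]
tool_rot: [0.103, 0.986, -0.012, 0.132]
ft_force: [1.7, 0.1, 9.4]
width: 0.0567
gripper_force: 30.0
```

```bash
python3 -c "
from h import *
lane(50)"
```

```text
t 7.55 u,y-off,n(TCP) mm [51.2 -0.5 39.5] F slope [4.  0.4 8.7] w 0.05669043355939985 rot err deg [-0.15 -0.29  0.1 ]
```

Request:
move_arm(
  delta_rot=[
    [0,0,0],
    [0,0,0],
    [0,0,0],
    [0,0,0],
  ],
  linear=[
    [0.02,0,0],
    [0.04,0,0],
    [0.05,0,0],
    [0.05,0,0],
  ],
  grip=[1,1,1,1],
)

```text
clock: 7.95
tool_pos: [0.4715, 0.0504, 0.0767]
tool_rot: [0.103, 0.986, -0.012, 0.132]
ft_force: [1.7, -0.2, 7.7]
width: 0.0569
gripper_force: 30.0
```

Request:
move_arm(
  delta_rot=[
    [0,0,0],
    [0,0,0],
    [0,0,0],
  ],
  linear=[
    [0.005,0,0],
    [0.01,0,0],
    [0.01,0,0],
  ],
  grip=[1,1,1],
)

```text
clock: 8.25
tool_pos: [0.4691, 0.0509, 0.0761]
tool_rot: [0.103, 0.986, -0.012, 0.132]
ft_force: [1.8, -0.5, 7.2]
width: 0.057
gripper_force: 30.0
```

```bash
python3 -c "
from h import *
lane(50)"
```

```text
t 8.25 u,y-off,n(TCP) mm [33.4 -0.4 39.5] F slope [ 3.7 -0.1  6.5] w 0.05700393824385467 rot err deg [-0.16 -0.26  0.11]
```

Request:
move_arm(
  delta_rot=[
    [0,0,0],
    [0,0,0],
    [0,0,0],
  ],
  linear=[
    [0.005,0,0],
    [0.01,0,0],
    [0.01,0,0],
  ],
  grip=[1,1,1],
)

```text
clock: 8.55
tool_pos: [0.4663, 0.0515, 0.0753]
tool_rot: [0.103, 0.986, -0.012, 0.132]
ft_force: [3.9, 0.6, 7.0]
width: 0.0569
gripper_force: 30.0
```

Request:
move_arm(
  delta_rot=[
    [0,0,0],
    [0,0,0],
    [0,0,0],
  ],
  linear=[
    [0.005,0,0],
    [0.007,0,0],
    [0.007,0,0],
  ],
  grip=[1,1,1],
)

```text
clock: 8.85
tool_pos: [0.4643, 0.0519, 0.0748]
tool_rot: [0.103, 0.986, -0.012, 0.132]
ft_force: [2.7, -0.4, 6.9]
width: 0.0568
gripper_force: 30.0
```

```bash
python3 -c "
from h import *
lane(50)"
```

```text
t 8.85 u,y-off,n(TCP) mm [28.3 -0.4 39.5] F slope [4.4 0.1 6. ] w 0.05680329770609572 rot err deg [-0.16 -0.26  0.11]
```

Request:
move_arm(
  delta_rot=[
    [0,0,0],
    [0,0,0],
    [0,0,0],
  ],
  linear=[
    [0.003,0,0],
    [0.006,0,0],
    [0.006,0,0],
  ],
  grip=[1,1,1],
)

```text
clock: 9.15
tool_pos: [0.4627, 0.0523, 0.0743]
tool_rot: [0.103, 0.986, -0.012, 0.132]
ft_force: [2.4, 0.6, 7.5]
width: 0.0568
gripper_force: 30.0
```

Request:
move_arm(
  delta_rot=[
    [0,0,0],
    [0,0,0],
    [0,0,0],
  ],
  linear=[
    [0.003,0,0],
    [0.006,0,0],
    [0.006,0,0],
  ],
  grip=[1,1,1],
)

```text
clock: 9.45
tool_pos: [0.461, 0.0526, 0.0739]
tool_rot: [0.103, 0.986, -0.012, 0.132]
ft_force: [3.3, -0.8, 6.3]
width: 0.0567
gripper_force: 30.0
```

```bash
python3 -c "
from h import *
lane(50)"
```

```text
t 9.45 u,y-off,n(TCP) mm [24.8 -0.4 39.5] F slope [ 4.9 -0.1  5.2] w 0.05673591494208908 rot err deg [-0.16 -0.27  0.11]
```

Request:
move_arm(
  delta_rot=[
    [0,0,0],
    [0,0,0],
    [0,0,0],
  ],
  linear=[
    [0.003,0,0],
    [0.006,0,0],
    [0.006,0,0],
  ],
  grip=[1,1,1],
)

```text
clock: 9.75
tool_pos: [0.4606, 0.0527, 0.074]
tool_rot: [0.103, 0.986, -0.012, 0.134]
ft_force: [7.9, -1.2, 4.4]
width: 0.0571
gripper_force: 30.0
```

Request:
move_arm(
  delta_rot=[
    [0,0,0],
    [0,0,0],
    [0,0,0],
  ],
  linear=[
    [0.003,0,0],
    [0.005,0,0],
    [0.005,0,0],
  ],
  grip=[1,1,1],
)

```text
clock: 10.05
tool_pos: [0.4602, 0.0528, 0.0741]
tool_rot: [0.103, 0.985, -0.012, 0.135]
ft_force: [13.3, -2.1, 3.3]
width: 0.0566
gripper_force: 30.0
```

```bash
python3 -c "
from h import *
lane(50)
print(get_obs()['ft_torque'])
"
```

```text
t 10.05 u,y-off,n(TCP) mm [24.1 -0.4 40. ] F slope [13.9  0.7 -0.3] w 0.056583625330943535 rot err deg [-0.18 -0.63  0.13]
[-0.45832945 -2.57069189  0.00930677]
```

Request:
move_arm(
  delta_rot=[
    [0,0,0],
    [0,0,0],
    [0,0,0],
    [0,0,0],
    [0,0,0],
    [0,0,0],
  ],
  linear=[
    [-0.006,0,0],
    [-0.006,0,0],
    [-0.006,0,0],
    [-0.006,0,0],
    [-0.006,0,0],
    [-0.006,0,0],
  ],
  grip=[1,1,-0.4,-0.7,-0.7,-0.7],
)

```text
clock: 10.65
tool_pos: [0.4568, 0.053, 0.0697]
tool_rot: [0.103, 0.986, -0.013, 0.128]
ft_force: [0.4, -0.2, -0.4]
width: 0.0744
gripper_force: 0.0
```

```bash
python3 -c "
from h import *
lane(50)
"
```

```text
t 10.65 u,y-off,n(TCP) mm [19.7 -0.9 36.6] F slope [ 0.3 -0.1 -0.5] w 0.07442937950925153 rot err deg [-0.05  0.23  0.08]
```

Request:
move_arm(
  delta_rot=[
    [0,0,0],
    [0,0,0],
    [0,0,0],
    [0,0,0],
    [0,0,0],
    [0,0,0],
  ],
  linear=[
    [0.008,0.003,-0.05],
    [0.01,0.003,-0.17],
    [0,0,-0.33],
    [0,0,-0.5],
    [0,0,-0.65],
    [0,0,-0.65],
  ],
  grip=[-0.7,-0.7,-0.7,-0.7,-0.7,-0.7],
)

```text
clock: 11.25
tool_pos: [0.4091, 0.0634, 0.2668]
tool_rot: [0.103, 0.986, -0.011, 0.134]
ft_force: [0.2, -0.3, 0.1]
width: 0.0745
gripper_force: 0.0
```

Run:
```python
from h import *
lane(50)
plan([.40,-.18,.30],down(-.206))
R=Ro.from_euler('ZY',[-.206,-.2618]); M=np.array([.43737,.00686,.02926])
c=snap('wrist','w4'); g=c['frame'].astype(int)
L=lambda u,y,n:M+R.apply(np.array([u,y,n])/1000)
print(proj(c,L(28.5,50,72)),proj(c,L(28.5,50,0)))
m=((g.min(2)>170)&(g.max(2)-g.min(2)<35)).astype('uint8')
n,l,s,ce=cv2.connectedComponentsWithStats(m)
for i in range(1,n):
    if s[i,4]>150: print(s[i],ce[i])
```

```text
t 11.25 u,y-off,n(TCP) mm [ 23.6  -0.4 239.6] F slope [ 0.2 -0.3  0. ] w 0.07454174589685292 rot err deg [-0.3  -0.48  0.12]
rot [ 0.0017  0.086  -0.0004] lin [-0.1624 -0.7996 -0.0745] dist 0.24580614609630655 deg 15.479009586065873
[320.1515557  212.84829225] [319.91860064 196.51665053]
[ 410   18   77  102 2994] [444.13560454  61.43086172]
[ 285  180   70   68 3449] [319.68744564 212.82168745]
[516 280  26  21 399] [528.47117794 289.68671679]
[253 424  22  20 198] [266.52525253 435.45959596]
```

Tin check by image code: lid centroid (319.7, 212.8), against (320.2, 212.8) expected for a tin at the stop, and it is round, so it stands in place. Now the jar.

Run:
```python
from h import *
plan([.45,-.23,.27],down(-.206)); plan([.465,-.33,.27],down(-.6))
```

```text
rot [ 0.0012  0.0845 -0.0004] lin [-0.3298 -0.9286  0.0614] dist 0.29619798788662827 deg 15.214612281465328
rot [0.0179 0.0832 0.1243] lin [-0.4433 -1.2446  0.091 ] dist 0.39729145602916516 deg 27.10993021315013
```

Request:
move_arm(
  delta_rot=[
    [0,0.02,0],
    [0,0.04,0],
    [0,0.06,0],
    [0,0.08,0],
    [0,0.0845,0],
    [0,0.0845,0],
    [0,0.0845,0],
    [0,0.0845,0],
  ],
  linear=[
    [-0.06,-0.16,0],
    [-0.11,-0.3,0],
    [-0.16,-0.45,0.02],
    [-0.22,-0.6,0.04],
    [-0.27,-0.75,0.05],
    [-0.33,-0.93,0.06],
    [-0.33,-0.93,0.06],
    [-0.33,-0.93,0.06],
  ],
  grip=[-0.5,-0.4,-0.4,-0.4,-0.4,-0.4,-0.4,-0.4],
)

```text
clock: 12.1
tool_pos: [0.4486, -0.2317, 0.2638]
tool_rot: [0.105, 0.994, 0.002, -0.005]
ft_force: [-0.5, 0.3, -0.5]
width: 0.0615
gripper_force: 0.0
```

Run:
```python
from h import *
plan([.465,-.33,.27],down(-.6))
```

```text
rot [ 0.0004 -0.0036  0.1241] lin [-0.1215 -0.309  -0.023 ] dist 0.09985398761584194 deg 22.35179912401846
```

Request:
move_arm(
  delta_rot=[
    [0,0,0.04],
    [0,0,0.08],
    [0,0,0.124],
    [0,0,0.124],
    [0,0,0.124],
  ],
  linear=[
    [-0.06,-0.15,0],
    [-0.12,-0.309,-0.01],
    [-0.12,-0.309,-0.01],
    [-0.12,-0.309,-0.01],
    [-0.12,-0.309,-0.01],
  ],
  grip=[-0.4,-0.4,-0.4,-0.4,-0.4],
)

```text
clock: 12.6
tool_pos: [0.4656, -0.3271, 0.2692]
tool_rot: [0.291, 0.957, 0.001, -0.003]
ft_force: [-0.9, 0.2, 0.1]
width: 0.0618
gripper_force: 0.0
```

Run:
```python
from h import *
c=snap('wrist','w5'); f=c['frame']; hsv=cv2.cvtColor(f,cv2.COLOR_BGR2HSV)
print(get_obs()['tool_pos'])
for X in ([.4769,-.3443,.105],[.4768,-.3463,.105],[.4768,-.345,0]): print(proj(c,X))
u,v=proj(c,[.4769,-.345,.105]).astype(int)
for r in range(v-60,v+61,8): print(r,' '.join('%02x%02x%02x'%tuple(f[r,x]) for x in range(u-70,u+71,10)))
```

```text
[ 0.46561297 -0.32710493  0.26958778]
[310.68002334 233.06438582]
[308.61379161 234.26785613]
[312.52127969 208.05327718]
173 afc1d6 a8b8cf a6b9cd afc2d6 8796ad 55616f 737f92 8b9bae 6a7689 616e7f 637891 8a9ab1 4d5765 285896 70ccff
181 9fb1c8 98a8c1 a7b9cf 93a7bc 8d9db3 56606e 6c7787 adbed4 a9b9ce 9cadc3 859cb2 98a9bf 7f8fa7 225295 7fd8ff
189 a6b7ce afc1d6 9dadc5 9dadc3 4d5968 515b6b 728191 626f82 97a7c0 9cafc3 8c9cb3 98a8be 93a4ba 8a99ad 6dccff
197 94a5bd 98a9c1 abbcd2 a7b8ce 596271 545d6d 677183 4c607e 5b6676 8798af 95a7bd 94a5bb 9bacc2 7e8ba0 8795a6
205 99acc2 a4b5cc a5b6cc aabad1 4c5765 5d6676 463b36 576e91 566888 66707a a5b5c9 8f9fb6 a2b3ca 8795ab 96a6ba
213 99aac1 a9bad1 acbdd3 bacce0 8795ae 646e80 1c1f29 323a60 1a1917 f8fdf9 97a6bd 93a3b9 99a9c1 8e9eb2 798fa6
221 a9bacf aabad1 9fb0c6 a2b4c9 8897af 6a7689 404c7b 3b4972 424d7a 282b38 99aabf a8b9ce a9b9d0 96a6bc 9daec3
229 98a8c1 8393a9 92a2ba 8192a8 8798ae 3b456e 796567 855139 935738 434d7c a1b2ca 9aacc2 9bacc0 98a8bd 9babc0
237 a2b4c8 97a7bb 8c9cb0 8a9bb0 92a2b6 3c446a 899195 58556d 975f41 485380 8b9bb1 98a7bc 8a99ae 9cadc1 9babc1
245 a4b5cb 8898ae 94a4b9 9aaabe 7c8da2 5b6781 343e6a 364270 3a4770 3c4571 8e9cb2 8999af 91a1b7 92a3b7 8e9fb4
253 b0c1d6 93a3b8 99a8bd 98a7bc 95a6ba 8798ae 353e69 49517a 2f3d69 b4c5d7 94a2b7 8899b0 96a5bc 92a3b8 929fb6
261 f9ffff 8a9bae 99a9be 9babc0 92a2b7 a8bacd 9eafc1 99a7bd 93a3b9 93a3b8 8c9bb3 a2b3c7 acbccf 95a5b9 91a0b4
269 262a44 e4eaed 93a3b8 98a9bd 94a4b9 98aabe 97a9bd 96a5ba 8e9eb5 8d9db4 9aaabf 96a7bb 96a7bc 98a7bc 7e8fa5
277 222a44 d9e0e4 a1b2c7 93a2b7 9cadc1 97a8bd 495160 525c6c 4a5261 99a9bd 98a9bd 7f8ea4 8a9ab2 93a3b8 8e9db4
285 1e1d1a d9e3e6 9aaabe 97a6bc a8b8cb 8f9eb4 545f6e 4b5564 526171 5d4a4e 7d8ca2 8392a7 8593aa 95a6ba 90a0b7
293 1c1b1d b4bcbe afc0d5 9daec3 94a5ba 98a9c0 515c6a 4f5e70 66361d 693a20 673517 8290a5 8393a8 8796ad 8e9db4
```

Run:
```python
from h import *
c=ld('w5'); f=c['frame'].astype(int)
m=(((f[...,2]-f[...,0]>36)&(f.max(2)<135)&(f[...,1]<96))|(f[...,0]-f[...,2]>15)).astype('uint8')
m[:205]=0;m[262:]=0;m[:,:280]=0;m[:,340:]=0
m=cv2.morphologyEx(m,cv2.MORPH_CLOSE,np.ones((9,9))); m=cv2.morphologyEx(m,cv2.MORPH_OPEN,np.ones((9,9)))
n,l,s,ce=cv2.connectedComponentsWithStats(m); print(s[1:],ce[1:])
i=1+np.argmax(s[1:,4]); u,v=ce[i]; X=onz(c,u,v,.105); print(X, 'tcp',proj(c,get_obs()['tool_pos']))
plan([X[0],X[1],.145],down(-.6)); plan([X[0],X[1],.052],down(-.6))
print(408*.041/ (c['R']@X+c['t'])[2])
```

```text
[[ 288  207   46   51 1777]] [[310.70737198 233.54305008]]
[ 0.47725154 -0.34451179  0.105     ] tcp [319.54923971 290.39031819]
rot [-0.0002 -0.0018  0.0027] lin [-0.067  -0.0263  0.4149] dist 0.12633514996542045 deg 0.5933733582746084
rot [-0.0002 -0.0018  0.0027] lin [-0.0688 -0.0262  0.7249] dist 0.21859299439234808 deg 0.5933733582746084
49.57122503784838
```

Request:
move_arm(
  delta_rot=[
    [0,0,0],
    [0,0,0],
    [0,0,0],
    [0,0,0],
    [0,0,0],
    [0,0,0],
    [0,0,0],
  ],
  linear=[
    [-0.067,-0.026,0.14],
    [-0.067,-0.026,0.28],
    [-0.067,-0.026,0.4],
    [-0.067,-0.026,0.5],
    [-0.067,-0.026,0.62],
    [-0.067,-0.026,0.747],
    [-0.067,-0.026,0.747],
  ],
  grip=[-0.4,-0.4,-0.4,-0.4,-0.4,-0.4,-0.4],
)

```text
clock: 13.35
tool_pos: [0.4737, -0.3422, 0.0392]
tool_rot: [0.292, 0.956, 0.002, -0.008]
ft_force: [-0.2, 0.4, -0.7]
width: 0.0617
gripper_force: 0.0
```

Request:
move_arm(
  delta_rot=[
    [0,0,0],
    [0,0,0],
    [0,0,0],
    [0,0,0],
    [0,0,0],
    [0,0,0],
    [0,0,0],
  ],
  linear=[
    [0,0,0],
    [0,0,0],
    [0,0,0],
    [0,0,0],
    [0,0,0],
    [0,0,0],
    [0,0,0],
  ],
  grip=[-0.4,1,1,1,1,1,1],
)

```text
clock: 14.05
tool_pos: [0.4772, -0.3466, 0.047]
tool_rot: [0.294, 0.956, 0.0, -0.002]
ft_force: [-0.7, 1.0, 6.0]
width: 0.0407
gripper_force: 30.0
```

Run:
```python
from h import *
o=get_obs();print(o['tool_pos'],o['ft_force'])
n=Ro.from_euler('ZY',[-.206,-.2618]).apply([0,0,1])
P=np.array([.56424,-.07073,.0668])
plan([.477,-.3445,.19],down(-.6)); plan(P+n*.11,down(-.206,.2618))
```

```text
[ 0.47722701 -0.34659727  0.04704501] [-0.70655056  0.95685067  5.98045971]
rot [-0.0003 -0.001   0.0011] lin [ 0.006   0.0049 -0.4765] dist 0.1429705572551657 deg 0.26496712894628843
rot [-0.0164 -0.0833 -0.1236] lin [ 0.3658  0.8872 -0.4197] dist 0.31420612290109157 deg 26.992128049287228
```

Request:
move_arm(
  delta_rot=[
    [0,0,0],
    [0,0,0],
    [0,0,0],
    [0,0,0],
    [0,0,0],
    [-0.004,-0.02,-0.03],
    [-0.008,-0.042,-0.062],
    [-0.0164,-0.0833,-0.1236],
  ],
  linear=[
    [0,0,-0.12],
    [0,0,-0.25],
    [0,0,-0.38],
    [0,0,-0.48],
    [0,0,-0.48],
    [0.05,0.12,-0.48],
    [0.1,0.24,-0.48],
    [0.16,0.38,-0.48],
  ],
  grip=[1,1,1,1,1,1,1,1],
)

```text
clock: 14.85
tool_pos: [0.5014, -0.2242, 0.1867]
tool_rot: [0.136, 0.985, -0.01, 0.105]
ft_force: [-0.6, -0.6, 0.3]
width: 0.0406
gripper_force: 29.9
```

Run:
```python
from h import *
n=Ro.from_euler('ZY',[-.206,-.2618]).apply([0,0,1])
P=np.array([.56424,-.07073,.0668]); print(get_obs()['tool_pos'])
plan(P+n*.11,down(-.206,.2618)); print(get_obs()['q'])
```

```text
[ 0.50139447 -0.22418112  0.18668305]
rot [-0.0023 -0.0159 -0.0214] lin [0.0408 0.5423 0.0425] dist 0.1636386773375149 deg 4.821457590127085
[-0.52043728 -0.24581389  1.62783518  0.0596483   1.55633341 -1.81193196]
```

Request:
move_arm(
  delta_rot=[
    [0,0,0],
    [0,0,0],
    [0,0,0],
    [0,0,0],
    [0,0,0],
    [0,0,0],
    [0,0,0],
  ],
  linear=[
    [0,0.12,0],
    [0,0.24,0],
    [0.02,0.36,0],
    [0.03,0.45,0],
    [0.04,0.5,0.01],
    [0.04,0.5,0.02],
    [0.04,0.5,0.02],
  ],
  grip=[1,1,1,1,1,1,1],
)

```text
clock: 15.55
tool_pos: [0.5316, -0.0779, 0.1798]
tool_rot: [0.137, 0.985, -0.011, 0.104]
ft_force: [0.5, 0.4, -0.8]
width: 0.0406
gripper_force: 29.9
```

Run:
```python
from h import *
lane(-50)
n=Ro.from_euler('ZY',[-.206,-.2618]).apply([0,0,1])
P=np.array([.56424,-.07073,.0668]); print(get_obs()['tool_pos'])
plan(P+n*.08,down(-.206,.2618)); print(get_obs()['q'])
```

```text
t 15.55 u,y-off,n(TCP) mm [144.9 -13.7 117.1] F slope [ 0.2  0.5 -0.9] w 0.04063916876885889 rot err deg [0.51 3.03 3.98]
[ 0.53164814 -0.07793866  0.17982601]
rot [-0.0028 -0.0168 -0.0221] lin [-0.0038  0.047   0.123 ] dist 0.03951009664636302 deg 5.024861875016217
[-0.20407995 -0.27940461  1.66741262 -0.00737094  1.54494319 -1.49911843]
```

Request:
move_arm(
  delta_rot=[
    [-0.003,-0.017,-0.022],
    [-0.003,-0.017,-0.022],
    [-0.003,-0.017,-0.022],
    [-0.003,-0.017,-0.022],
    [-0.003,-0.017,-0.022],
  ],
  linear=[
    [-0.004,0.047,0.02],
    [-0.004,0.047,0.06],
    [-0.004,0.047,0.1],
    [-0.004,0.047,0.123],
    [-0.004,0.047,0.123],
  ],
  grip=[1,1,1,1,1],
)

```text
clock: 16.05
tool_pos: [0.5441, -0.0671, 0.1438]
tool_rot: [0.103, 0.986, -0.013, 0.13]
ft_force: [-1.0, 0.2, -1.8]
width: 0.0404
gripper_force: 29.9
```

Run:
```python
from h import *
lane(-50)
n=Ro.from_euler('ZY',[-.206,-.2618]).apply([0,0,1])
P=np.array([.56424,-.07073,.0668])
plan(P+n*.062,down(-.206,.2618))
```

```text
t 16.05 u,y-off,n(TCP) mm [145.2  -0.6  79.7] F slope [-1.5 -0.  -1.5] w 0.04041856650664741 rot err deg [-0.02  0.03  0.15]
rot [ 0.0001 -0.0002 -0.0008] lin [0.0006 0.002  0.059 ] dist 0.017718246360836937 deg 0.1561469356110122
```

Request:
move_arm(
  delta_rot=[
    [0,0,0],
    [0,0,0],
    [0,0,0],
    [0,0,0],
  ],
  linear=[
    [0,0.002,0.03],
    [0,0.002,0.06],
    [0,0.002,0.072],
    [0,0.002,0.072],
  ],
  grip=[1,1,1,1],
)

```text
clock: 16.45
tool_pos: [0.5502, -0.067, 0.1243]
tool_rot: [0.102, 0.986, -0.013, 0.131]
ft_force: [0.1, 0.3, -0.7]
width: 0.0405
gripper_force: 29.9
```

Request:
move_arm(
  delta_rot=[
    [0,0,0],
    [0,0,0],
    [0,0,0],
  ],
  linear=[
    [0,0,0.008],
    [0,0,0.013],
    [0,0,0.013],
  ],
  grip=[1,1,1],
)

```text
clock: 16.75
tool_pos: [0.5515, -0.0672, 0.1216]
tool_rot: [0.102, 0.986, -0.013, 0.132]
ft_force: [0.1, -0.2, -0.4]
width: 0.0406
gripper_force: 29.9
```

```bash
python3 -c "
from h import *
lane(-50)"
```

```text
t 16.75 u,y-off,n(TCP) mm [146.5   0.9  56.4] F slope [ 0.  -0.2 -0.4] w 0.040559830277963164 rot err deg [-0.05 -0.21  0.06]
```

Request:
move_arm(
  delta_rot=[
    [0,0,0],
    [0,0,0],
    [0,0,0],
  ],
  linear=[
    [0,-0.002,0.006],
    [0,-0.002,0.01],
    [0,-0.002,0.01],
  ],
  grip=[1,1,1],
)

```text
clock: 17.05
tool_pos: [0.5522, -0.068, 0.1188]
tool_rot: [0.102, 0.986, -0.013, 0.132]
ft_force: [-0.1, -0.2, -1.1]
width: 0.0406
gripper_force: 29.9
```

```bash
python3 -c "
from h import *
lane(-50)"
```

```text
t 17.05 u,y-off,n(TCP) mm [146.5   0.2  53.5] F slope [-0.3 -0.2 -1. ] w 0.04060538094135524 rot err deg [-0.05 -0.22  0.06]
```

Request:
move_arm(
  delta_rot=[
    [0,0,0],
    [0,0,0],
    [0,0,0],
  ],
  linear=[
    [0,0,0.005],
    [0,0,0.008],
    [0,0,0.008],
  ],
  grip=[1,1,1],
)

```text
clock: 17.35
tool_pos: [0.5528, -0.068, 0.1187]
tool_rot: [0.102, 0.986, -0.013, 0.132]
ft_force: [-6.4, 2.8, 10.0]
width: 0.0406
gripper_force: 30.0
```

```bash
python3 -c "
from h import *
lane(-50)"
```

```text
t 17.35 u,y-off,n(TCP) mm [147.1   0.4  53.2] F slope [-4.   1.4 11.4] w 0.04056903985970797 rot err deg [-0.07 -0.28  0.06]
```

Request:
move_arm(
  delta_rot=[
    [0,0,0],
    [0,0,0],
    [0,0,0],
    [0,0,0],
  ],
  linear=[
    [0.02,0,0],
    [0.05,0,0],
    [0.08,0,0],
    [0.1,0,0],
  ],
  grip=[1,1,1,1],
)

```text
clock: 17.75
tool_pos: [0.5261, -0.0625, 0.1115]
tool_rot: [0.102, 0.985, -0.013, 0.135]
ft_force: [3.8, -1.5, 3.3]
width: 0.0406
gripper_force: 30.0
```

```bash
python3 -c "
from h import *
lane(-50)"
```

```text
t 17.75 u,y-off,n(TCP) mm [118.9   0.3  53.3] F slope [ 4.8 -0.7  2.2] w 0.04062183357856188 rot err deg [-0.06 -0.61  0.06]
```

Request:
move_arm(
  delta_rot=[
    [0,0,0],
    [0,0,0],
    [0,0,0],
    [0,0,0],
    [0,0,0],
    [0,0,0],
    [0,0,0],
    [0,0,0],
  ],
  linear=[
    [0.03,0,0.002],
    [0.065,0,0.002],
    [0.1,0,0.002],
    [0.135,0,0.002],
    [0.17,0,0.002],
    [0.205,0,0.002],
    [0.235,0,0.002],
    [0.25,0,0.002],
  ],
  grip=[1,1,1,1,1,1,1,1],
)

```text
clock: 18.55
tool_pos: [0.4561, -0.0477, 0.0924]
tool_rot: [0.102, 0.985, -0.013, 0.136]
ft_force: [3.1, -0.9, 8.0]
width: 0.0405
gripper_force: 30.0
```

```bash
python3 -c "
from h import *
lane(-50)"
```

```text
t 18.55 u,y-off,n(TCP) mm [44.8  0.4 53.3] F slope [ 5.2 -0.2  6.9] w 0.04051291139966196 rot err deg [-0.07 -0.76  0.07]
```

Request:
move_arm(
  delta_rot=[
    [0,0,0],
    [0,0,0],
    [0,0,0],
    [0,0,0],
  ],
  linear=[
    [0.02,0,0],
    [0.04,0,0],
    [0.055,0,0],
    [0.055,0,0],
  ],
  grip=[1,1,1,1],
)

```text
clock: 18.95
tool_pos: [0.4406, -0.0445, 0.0881]
tool_rot: [0.102, 0.985, -0.013, 0.136]
ft_force: [2.3, -0.3, 9.4]
width: 0.0406
gripper_force: 30.0
```

Request:
move_arm(
  delta_rot=[
    [0,0,0],
    [0,0,0],
    [0,0,0],
  ],
  linear=[
    [0.005,0,0],
    [0.009,0,0],
    [0.009,0,0],
  ],
  grip=[1,1,1],
)

```text
clock: 19.25
tool_pos: [0.4384, -0.044, 0.0875]
tool_rot: [0.102, 0.985, -0.013, 0.137]
ft_force: [1.9, -1.0, 9.4]
width: 0.0404
gripper_force: 30.0
```

```bash
python3 -c "
from h import *
lane(-50)"
```

```text
t 19.25 u,y-off,n(TCP) mm [26.1  0.4 53.3] F slope [ 4.4 -0.6  8.5] w 0.04036147740596542 rot err deg [-0.07 -0.77  0.07]
```

Request:
move_arm(
  delta_rot=[
    [0,0,0],
    [0,0,0],
    [0,0,0],
  ],
  linear=[
    [0.005,0,0],
    [0.01,0,0],
    [0.01,0,0],
  ],
  grip=[1,1,1],
)

```text
clock: 19.55
tool_pos: [0.4356, -0.0435, 0.0868]
tool_rot: [0.102, 0.985, -0.013, 0.137]
ft_force: [2.8, 0.6, 9.4]
width: 0.0404
gripper_force: 30.0
```

Request:
move_arm(
  delta_rot=[
    [0,0,0],
    [0,0,0],
    [0,0,0],
  ],
  linear=[
    [0.004,0,0],
    [0.007,0,0],
    [0.007,0,0],
  ],
  grip=[1,1,1],
)

```text
clock: 19.85
tool_pos: [0.4337, -0.043, 0.0863]
tool_rot: [0.102, 0.985, -0.013, 0.137]
ft_force: [1.6, -0.5, 9.2]
width: 0.0404
gripper_force: 30.0
```

```bash
python3 -c "
from h import *
lane(-50)"
```

```text
t 19.85 u,y-off,n(TCP) mm [21.1  0.4 53.4] F slope [ 4.  -0.2  8.4] w 0.04038714835917714 rot err deg [-0.07 -0.79  0.07]
```

Request:
move_arm(
  delta_rot=[
    [0,0,0],
    [0,0,0],
    [0,0,0],
  ],
  linear=[
    [0.004,0,0],
    [0.007,0,0],
    [0.007,0,0],
  ],
  grip=[1,1,1],
)

```text
clock: 20.15
tool_pos: [0.4318, -0.0426, 0.0857]
tool_rot: [0.102, 0.985, -0.013, 0.137]
ft_force: [2.3, -0.2, 10.0]
width: 0.0403
gripper_force: 30.0
```

Request:
move_arm(
  delta_rot=[
    [0,0,0],
    [0,0,0],
    [0,0,0],
  ],
  linear=[
    [0.004,0,0],
    [0.007,0,0],
    [0.007,0,0],
  ],
  grip=[1,1,1],
)

```text
clock: 20.45
tool_pos: [0.4297, -0.0422, 0.0851]
tool_rot: [0.102, 0.985, -0.013, 0.137]
ft_force: [4.0, -0.8, 8.7]
width: 0.0406
gripper_force: 30.0
```

```bash
python3 -c "
from h import *
lane(-50)"
```

```text
t 20.45 u,y-off,n(TCP) mm [16.9  0.4 53.3] F slope [ 6.2 -0.   7.3] w 0.040646915873025796 rot err deg [-0.06 -0.78  0.07]
```

Contact is beginning, so another 2–3 mm.

Request:
move_arm(
  delta_rot=[
    [0,0,0],
    [0,0,0],
    [0,0,0],
  ],
  linear=[
    [0.003,0,0],
    [0.006,0,0],
    [0.006,0,0],
  ],
  grip=[1,1,1],
)

```text
clock: 20.75
tool_pos: [0.428, -0.0418, 0.0847]
tool_rot: [0.102, 0.985, -0.013, 0.137]
ft_force: [3.0, -1.5, 9.9]
width: 0.0404
gripper_force: 30.0
```

```bash
python3 -c "
from h import *
lane(-50)"
```

```text
t 20.75 u,y-off,n(TCP) mm [15.1  0.4 53.3] F slope [ 5.7 -0.8  8.8] w 0.04041145067424834 rot err deg [-0.07 -0.79  0.07]
```

Request:
move_arm(
  delta_rot=[
    [0,0,0],
    [0,0,0],
    [0,0,0],
  ],
  linear=[
    [0.003,0,0],
    [0.006,0,0],
    [0.006,0,0],
  ],
  grip=[1,1,1],
)

```text
clock: 21.05
tool_pos: [0.4265, -0.0415, 0.0843]
tool_rot: [0.102, 0.985, -0.013, 0.137]
ft_force: [4.1, -1.1, 10.2]
width: 0.0406
gripper_force: 30.0
```

Request:
move_arm(
  delta_rot=[
    [0,0,0],
    [0,0,0],
    [0,0,0],
  ],
  linear=[
    [0.003,0,0],
    [0.005,0,0],
    [0.005,0,0],
  ],
  grip=[1,1,1],
)

```text
clock: 21.35
tool_pos: [0.426, -0.0414, 0.0842]
tool_rot: [0.102, 0.985, -0.014, 0.138]
ft_force: [8.2, -1.5, 6.9]
width: 0.0404
gripper_force: 30.0
```

```bash
python3 -c "
from h import *
lane(-50)"
```

```text
t 21.35 u,y-off,n(TCP) mm [13.   0.4 53.4] F slope [9.8 0.2 4.5] w 0.04044481528696583 rot err deg [-0.07 -0.97  0.07]
```

Request:
move_arm(
  delta_rot=[
    [0,0,0],
    [0,0,0],
    [0,0,0],
    [0,0,0],
  ],
  linear=[
    [0.003,0,0],
    [0.003,0,0],
    [-0.003,0,-0.002],
    [-0.003,0,-0.002],
  ],
  grip=[1,1,1,1],
)

```text
clock: 21.75
tool_pos: [0.4258, -0.0414, 0.0842]
tool_rot: [0.102, 0.985, -0.014, 0.137]
ft_force: [6.3, -0.0, 7.0]
width: 0.0406
gripper_force: 30.0
```

```bash
python3 -c "
from h import *
lane(-50)"
```

```text
t 21.75 u,y-off,n(TCP) mm [12.8  0.4 53.5] F slope [7.8 1.2 5.2] w 0.040625325335285484 rot err deg [-0.06 -0.79  0.07]
```

Against the stop (u is held at 12.8). Release to about 62 mm, then retract.

Request:
move_arm(
  delta_rot=[
    [0,0,0],
    [0,0,0],
    [0,0,0],
    [0,0,0],
    [0,0,0],
  ],
  linear=[
    [0,0,0],
    [0,0,0],
    [0,0,0],
    [0,0,0],
    [0,0,0],
  ],
  grip=[0,-0.4,-0.4,-0.4,-0.4],
)

```text
clock: 22.25
tool_pos: [0.4224, -0.0407, 0.0798]
tool_rot: [0.102, 0.986, -0.013, 0.131]
ft_force: [-0.3, 0.0, -0.8]
width: 0.0612
gripper_force: 0.0
```

Request:
move_arm(
  delta_rot=[
    [0,0,0],
    [0,0,0],
    [0,0,0],
    [0,0,0],
    [0,0,0],
    [0,0,0],
  ],
  linear=[
    [0,0,-0.06],
    [0,0,-0.17],
    [0,0,-0.33],
    [0,0,-0.5],
    [0,0,-0.65],
    [0,0,-0.65],
  ],
  grip=[-0.4,-0.4,-0.4,-0.4,-0.4,-0.4],
)

```text
clock: 22.85
tool_pos: [0.3732, -0.0305, 0.2762]
tool_rot: [0.102, 0.985, -0.013, 0.137]
ft_force: [0.2, -0.1, 0.3]
width: 0.0614
gripper_force: 0.0
```

Run:
```python
from h import *
lane(-50)
R=Ro.from_euler('ZY',[-.206,-.2618]); M=np.array([.43737,.00686,.02926])
c=snap('wrist','w6'); f=g=c['frame'].astype(int)
L=lambda u,y,n:M+R.apply(np.array([u,y,n])/1000)
print('tin exp',proj(c,L(28.5,50,72)),'jar cap exp',proj(c,L(20.5,-50,105)),'base',proj(c,L(20.5,-50,0)))
m=((g.min(2)>170)&(g.max(2)-g.min(2)<35)).astype('uint8')
n,l,s,ce=cv2.connectedComponentsWithStats(m)
print([(s[i].tolist(),ce[i].round(1)) for i in range(1,n) if s[i,4]>400])
m=(((f[...,2]-f[...,0]>36)&(f.max(2)<135)&(f[...,1]<96))|(f[...,0]-f[...,2]>15)).astype('uint8')
m=cv2.morphologyEx(m,cv2.MORPH_CLOSE,np.ones((9,9))); m=cv2.morphologyEx(m,cv2.MORPH_OPEN,np.ones((9,9)))
n,l,s,ce=cv2.connectedComponentsWithStats(m)
print([(s[i].tolist(),ce[i].round(1)) for i in range(1,n) if s[i,4]>400])
```

```text
t 22.85 u,y-off,n(TCP) mm [ 10.6   0.3 252.9] F slope [ 0.3 -0.1  0.2] w 0.06144774385980026 rot err deg [-0.08 -0.87  0.06]
tin exp [435.82917193 222.53358567] jar cap exp [320.02250644 223.53573552] base [320.11445729 197.2374758 ]
[([523, 37, 76, 96, 2377], array([555.7,  79.1])), ([404, 191, 68, 65, 3178], array([436.5, 222.4])), ([0, 250, 22, 47, 525], array([  9.4, 280. ])), ([604, 285, 26, 20, 402], array([616.9, 294.6]))]
[([133, 0, 277, 66, 9200], array([241.1,  20.9])), ([295, 166, 52, 81, 2894], array([321.1, 211.5])), ([105, 229, 61, 66, 2381], array([137.9, 260.9])), ([133, 332, 34, 82, 1445], array([146.2, 372.8])), ([475, 332, 35, 82, 1426], array([495.5, 373.2])), ([205, 394, 435, 63, 9106], array([404.8, 439.9])), ([319, 394, 32, 16, 439], array([334.5, 401.5]))]
```

Both pieces match their at-stop positions: tin lid (436.5, 222.4) against (435.8, 222.5), and jar cap about (321, 222) against (320, 223.5). The gripper is clear of everything, so I'm handing in.

```bash
python3 -c "
from h import *
print(close_job())"
```

```text
the job is handed in; nothing more can be done
None
```

The tin, then the jar, were slid down their lanes to the stops and left standing, checked from the wrist camera; the job was handed in at about 23 s, with no contact felt with the other things, though I did not re-check their positions.

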